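# Slide the budgie cage's floor tray home

### The arm

A 6-joint arm with a two-finger parallel gripper is mounted at the origin on the work surface. World frame = base frame: x ahead of the robot, y to its left, z up, the work surface at z = 0. Lengths are in m, angles in rad, forces in N, time in s.
With the tool pointing down it reaches from about 0.275 to 0.75 m from the base axis. Payload 10.2 kg.
Tool frame: the origin (TCP) lies at the very end of the fingers, on their centre line; the grasp point (between the pads) lies 19 mm behind it; z points along the fingers, y is the line along which they close (so a half turn about z gives the same grasp; the last joint's range is limited). The gripper opens to 85 mm and grips with 20 to 120 N. Pads are 22 mm wide; open, the fingers measure 114 mm over their backs; the gripper's body (76 mm by 85 mm) begins 54 mm behind the grasp point. The pads swing forward as they close: fully open they stand 13 mm farther back than shut.
Start: joints at [-1.536, 0.313, 1.498, -0, 1.331, -0.223], TCP at [0.134, -0.508, 0.231] pointing down, gripper open.
Joint ranges: [-2.94, 2.94], [-0.97, 2.17], [0.19, 2.56], [-1.23, 4.37], [0.02, 3.11], [-2.88, 2.88]. Speed limits (rad/s): [2.39, 2.39, 3.01, 3.14, 3.14, 3.14].

### API

Orientations are given as a unit quaternion [x, y, z, w].
In Python, from bench import * gives the robot as it stands.
- The arm moves only by the shell command python3 -m jog 'ROWS' [FORCE]. ROWS is JSON, a list of rows, each an object with "dr": the turn, a rotation vector about the tool's x, y, z in degrees, a list of three; "offset": the shift along the tool's x, y, z in m, a list of three; "hand": the closure in counts, from 0 (fully open) to 255 (shut). In form: [{"dr": [ax, ay, az], "offset": [x, y, z], "hand": hand}, ...]. A call has 1 to 8 rows; each row shifts and turns the commanded pose from where the row before left it, along the tool's axes as they then stand; what a row does not reach is not made up. A row lasts 1/12 s, in which the tool goes at most 41.7 mm and 7.16 degrees, less where a joint would pass 70% of its speed; a pose out of reach is approached as far as the arm can. A call with a gripper value outside its range is refused whole. The fingers move at their own pace and stop on an object; FORCE is the grip in N (left out, the last holds). Time passes only in rows, so rows that do not move let the fingers close. It gives the time, the measured TCP pose, the force, the opening and the grip force at its end, in the units of the state.
- observe(): the state, without advancing time (a new reading comes with each control period).
- get_image(name): name is "scene" or "top"; returns the picture (420x560x3 uint8, red, green, blue); there is no depth.
- camera_info(name): a dict with "mtx" (3x3 intrinsics, pixels), "cam_to_world" (4x4, takes a point from camera to world coordinates). Camera axes: x right, y up, looking along -z (the intrinsics and any distortion apply to the point x, -y, -z); pixel columns grow to the right and rows downward; lengths in m; the calibration is good to about 2 mm. A picture is of the moment at which its call begins. camera_info takes no time and is no camera call.
- finish_job(): hands the job in; it is judged then, once.
The state is a dict: "t": time; "joint_pos": joint angles; "joint_velocities": joint speeds; "joint_torque": joint torques, N m; "position": TCP position; "tool_rot": TCP orientation; "force": force on the tool from outside, world axes, zero at the start; "torque": the same for the moment, N m; "finger_gap": finger opening in m; "gripper_force": force on a finger pad.
Only numpy, scipy, OpenCV 4.12 (cv2) and the standard library are available. Lean on these libraries where they do the work, as an engineer would, in place of code of your own. Each camera call takes 0.05 s, during which the arm holds its last target. There are 200 camera calls.

### The job

The blue floor tray of the budgie cage has been wiped and lies on the table in front of the cage. Push it along the table, plain blue end first, into the slot at the foot of the cage until it is fully home against the stop inside, so that only its yellow band shows. Leave the treat bowl and the steel perch bracket where they stand.

Things in the scene. Friction and masses are not known exactly. Their poses are not given: they have to be found in the camera images.
- tray: loose flat blue slab 180 x 120 x 12 mm, 0.3 kg, flat on the table; too wide to grasp: push its edges. Origin: centre of its underside; x along its 180 mm length, towards the plain blue end that goes in first; z up. The 60 mm at its -x end have a yellow band on top, which stays outside when home.
- cage: fixed budgie cage: white base 280 mm deep (x), 230 wide (y), 50 high; barred body above it, set back 14 mm, to 360 mm (handle 390). Origin on the table at the middle of the slot's mouth in the base's front face; x points straight into the slot, z up. With the tray home its origin is at x = +30 mm, y = 0 here, and 60 mm of it stick out.
- slot_mouth (a point): middle of the slot's mouth, 8 mm above the table, axes as the cage. Slot: 126 mm wide (3 mm play each side of the tray), 16 high, its floor is the table, stop 120 mm inside. Beside the mouth two guides (16 mm high) flare out from the slot's edges to 35 mm in front of the mouth, where they stand about 175 mm apart.
- bowl: loose blue ceramic treat bowl, 100 mm across, 45 high; origin under its centre
- bracket: loose steel perch bracket: upright plate 50 mm wide, 70 high, 4 thick, on a 50 mm foot (towards its +y), with a 40 mm peg at 45 mm height (towards its -y); origin under the upright plate
Things that resemble listed ones, but are neither listed nor needed, are in the scene too. Several things have the shape of the tray; the one meant has the colours described above.

How it is judged:
At the end, for the whole second after the job is handed in: The tray lies flat on the table in the slot, plain blue end inside, within 6 mm of the stop (centre 24 to 36 mm inside the mouth), centred within 8 mm, in line with the slot within 0.08 rad, and at rest (x of tray in the frame of cage between 0.024 and 0.036 m and y of tray in the frame of cage between -0.008 and 0.008 m and angle between the x axis of tray and the x axis of cage, either way round below 0.08 rad and x of slot_mouth in the frame of tray between -0.05 and -0.01 m and height (world z) of tray below 0.006 m and angle between tray's own z axis and vertical below 0.05 rad and linear speed of tray below 0.01 m/s); the robot touches nothing.
It fails at once if the bowl or the perch bracket is shifted by more than 25 mm (distance of any of bowl, bracket from where it was at the start of the episode above 0.025 m).
It also fails if it takes over 58 s, if anything falls off the work surface, if the arm or the gripper's body presses on something with over 40 N, if the wrist force passes 120 N, or if a joint passes its speed limit or range.

## Working session

There is one attempt and no reset: what is moved stays moved. The work goes in short steps, Python scripts to look and compute and a shell command to move; the robot and the scene stay as the last step left them, time stands still between calls to the robot, and variables do not carry over. Pictures are saved under pics/ and viewed, at most 10 in all, crops included, and the job is handed in when it is done.

```bash
mkdir -p pics
cat > h.py <<'E'
from bench import *
import numpy as np, cv2
def ray(name,u,v,z):
    c=camera_info(name);K=np.array(c["mtx"]);T=np.array(c["cam_to_world"])
    d=np.linalg.solve(K,[u,v,1.]);d=T[:3,:3]@np.array([d[0],-d[1],-d[2]]);o=T[:3,3]
    return o+d*(z-o[2])/d[2]
E
python3 - <<'E'
from h import *
for n in("top","scene"):
    im=get_image(n);cv2.imwrite(f"pics/{n}0.png",im[:,:,::-1]); c=camera_info(n);print(n,c)
print(observe())
E
```

```text
top {'mtx': array([[504.9400739 ,   0.        , 281.95861993],
       [  0.        , 504.9400739 , 203.75566508],
       [  0.        ,   0.        ,   1.        ]]), 'cam_to_world': array([[ 0.01069209,  0.98470171, -0.17392014,  0.3445214 ],
       [-0.99993884,  0.01003696, -0.00464596, -0.0931812 ],
       [-0.00282925,  0.17395917,  0.9847488 ,  1.05469878],
       [ 0.        ,  0.        ,  0.        ,  1.        ]])}
scene {'mtx': array([[379.11995596,   0.        , 281.44057187],
       [  0.        , 379.11995596, 210.82258549],
       [  0.        ,   0.        ,   1.        ]]), 'cam_to_world': array([[ 0.87622238, -0.30675786,  0.37166376,  0.86273394],
       [ 0.48171543,  0.53579461, -0.69345107, -0.66669087],
       [ 0.01358613,  0.78665351,  0.61724523,  0.54619563],
       [ 0.        ,  0.        ,  0.        ,  1.        ]])}
{'t': 0.1, 'joint_pos': array([-1.53638838e+00,  3.13418621e-01,  1.49832641e+00, -1.27269314e-05,
        1.33100293e+00, -2.23425709e-01]), 'joint_velocities': array([ 5.32814544e-04, -1.89358825e-03, -3.08120378e-03,  1.17356118e-03,
        5.45665833e-04, -1.08105253e-05]), 'joint_torque': array([ 5.24308169e-03, -4.12892783e+01, -2.60143322e+01, -7.24449774e-05,
        2.99991982e-03,  1.48962528e-05]), 'position': array([ 0.13383225, -0.50743047,  0.23079279]), 'tool_rot': array([ 9.91701368e-01,  1.28561514e-01,  4.83590792e-05, -5.75657402e-04]), 'force': array([-0.09451597,  0.41036679, -0.0298771 ]), 'torque': array([-0.01278796,  0.00105985, -0.01322162]), 'gripper_force': 0.0, 'finger_gap': 0.0856684363058597}
```

View pics/top0.png

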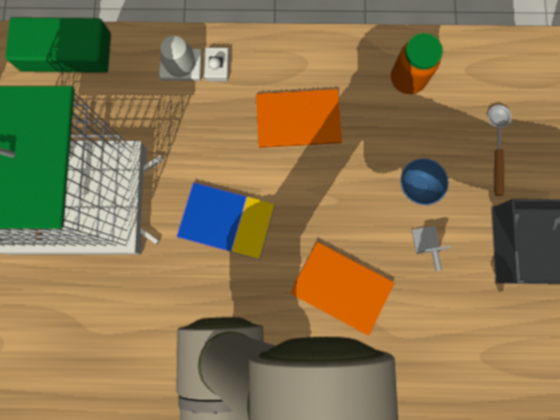

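View pics/scene0.png

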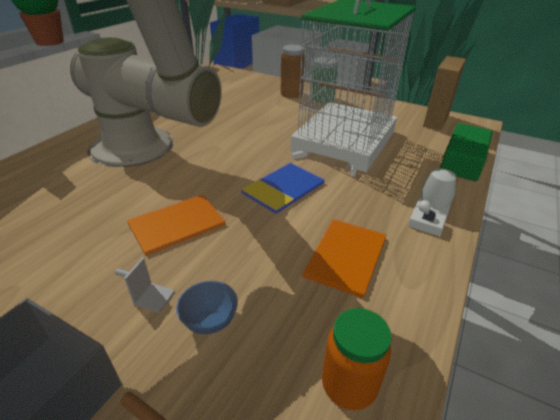

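The top view shows the cage at left, its front edge running from (143,142) to (138,252) and guides at (152,162) and (150,236). Three things have the tray's shape:
- Blue and yellow slab at (225,218).
- Orange slab at (298,118).
- Orange slab at (343,287).

Only the slab at (225,218) has the described colours. The bowl is at (424,181) and the bracket at (430,240). I'll confirm with an enlarged crop and measure.

```bash
cat >> h.py <<'E'
def tray(im,name="top"):
    h=cv2.cvtColor(im,cv2.COLOR_RGB2HSV)
    R=np.zeros(h.shape[:2],np.uint8);R[150:290,60:300]=1
    b=cv2.inRange(h,(108,150,80),(128,255,255))*R; y=cv2.inRange(h,(20,150,70),(32,255,255))*R
    out=[]
    for m in(b,y):
        m=cv2.morphologyEx(m,cv2.MORPH_OPEN,np.ones((3,3)))
        c=max(cv2.findContours(m,0,1)[0],key=cv2.contourArea)
        out.append(c)
    p=[np.array([ray(name,*q[0],.012)[:2] for q in c])*1000 for c in out]
    return [cv2.minAreaRect(q.astype(np.float32)) for q in p], cv2.minAreaRect(np.vstack(p).astype(np.float32))
E
python3 - <<'E'
from h import *
im=get_image("top")
(b,y),a=tray(im);print("blue",b,"yel",y,"all",a)
cv2.imwrite("pics/crop1.png",cv2.resize(im[125:275,90:290],None,fx=4,fy=4,interpolation=cv2.INTER_CUBIC)[:,:,::-1])
print("bowl",ray("top",424,181,.03),"brk",ray("top",432,245,.03))
E
```

```text
blue ((501.2226257324219, 58.715187072753906), (114.53498077392578, 117.22631072998047), 75.4808120727539) yel ((479.35650634765625, -29.085121154785156), (58.734256744384766, 121.53307342529297), 75.45231628417969) all ((494.2251892089844, 28.211021423339844), (177.1221923828125, 121.53307342529297), 75.45231628417969)
bowl [ 0.57646298 -0.38264423  0.03      ] brk [ 0.44359405 -0.39378852  0.03      ]
```

View pics/crop1.png

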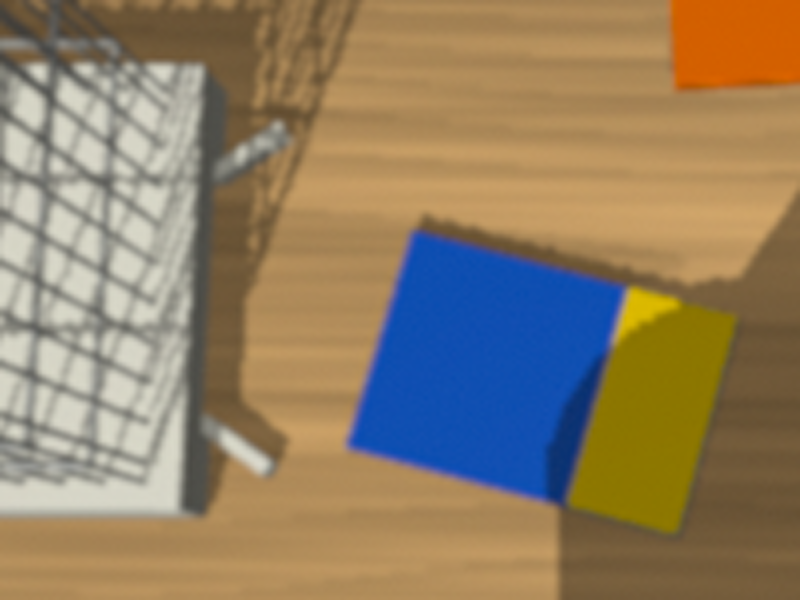

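The crop confirms the tray: blue half towards the cage, with corners at crop (415,232), (348,447), (680,533) and (735,317), and the yellow band at right. The base's top front edge runs from crop (207,65) to (183,514), and the guide tips are at (287,130) and (270,468).

Run:
```python
from h import *
P=lambda u,v,z:ray("top",90+u/4,125+v/4,z)[:2]
a,b=P(207,65,.05),P(183,514,.05);g,h=P(283,130,.016),P(267,470,.016);r,s=P(216,180,.016),P(206,420,.016)
for n,p,q in(("edge",a,b),("tips",g,h),("roots",r,s)):
    d=q-p;print(n,p,q,(p+q)/2,np.linalg.norm(d),np.degrees(np.arctan2(-d[0],d[1]))%180, "normal deg",np.degrees(np.arctan2(d[1],d[0]))%180-90)
```

```text
edge [0.65022889 0.20281726] [0.41860515 0.20107825] [0.53441702 0.20194775] 0.23163026782253382 90.43016267687591 normal deg -89.56983732312409
tips [0.62514412 0.17031598] [0.44419711 0.16907528] [0.53467061 0.16969563] 0.18095126089990096 90.39285133349284 normal deg -89.60714866650716
roots [0.59750932 0.20434272] [0.46979863 0.20208457] [0.53365397 0.20321365] 0.12773065313846077 91.01298338311135 normal deg -88.98701661688864
```

Cage heading is 90.4°, with the mouth at about (0.534, 0.2025). The tray is centred at (0.494, 0.028), heading 75.5°.

Plan:
1. Push the tray's robot-side long edge with the open fingers on an arc, moving it +40 mm in x and turning it +15°.
2. Push the yellow end straight in.

```bash
python3 -m jog '[{"dr":[0,0,5.9],"offset":[0,0,0],"hand":0},{"dr":[0,0,5.9],"offset":[0,0,0],"hand":0},{"dr":[0,0,5.9],"offset":[0,0,0],"hand":0},{"dr":[0,0,5.8],"offset":[0,0,0],"hand":0},{"dr":[0,0,5.8],"offset":[0,0,0],"hand":0},{"dr":[0,0,0],"offset":[0.0066,-0.0338,0],"hand":0},{"dr":[0,0,0],"offset":[0.0066,-0.0338,0],"hand":0},{"dr":[0,0,0],"offset":[0.0066,-0.0338,0],"hand":0}]'
python3 -m jog '[{"dr":[0,0,0],"offset":[0.0066,-0.0338,0],"hand":0},{"dr":[0,0,0],"offset":[0.0066,-0.0338,0],"hand":0},{"dr":[0,0,0],"offset":[0.0066,-0.0338,0],"hand":0},{"dr":[0,0,0],"offset":[0.0066,-0.0338,0],"hand":0},{"dr":[0,0,0],"offset":[0.0066,-0.0338,0],"hand":0},{"dr":[0,0,0],"offset":[0.0066,-0.0338,0],"hand":0},{"dr":[0,0,0],"offset":[0.0066,-0.0338,0],"hand":0},{"dr":[0,0,0],"offset":[0.0066,-0.0338,0],"hand":0}]'
python3 -m jog '[{"dr":[0,0,0],"offset":[0.0066,-0.0338,0],"hand":0},{"dr":[0,0,0],"offset":[0.0066,-0.0338,0],"hand":0},{"dr":[0,0,0],"offset":[0.0066,-0.0338,0],"hand":0},{"dr":[0,0,0],"offset":[0.0066,-0.0338,0],"hand":0},{"dr":[0,0,0],"offset":[0.0066,-0.0338,0],"hand":0},{"dr":[0,0,0],"offset":[0.0066,-0.0338,0],"hand":0},{"dr":[0,0,0],"offset":[0,0,0],"hand":0},{"dr":[0,0,0],"offset":[0,0,0],"hand":0}]'
cat >> h.py <<'E'
def pose():
    from scipy.spatial.transform import Rotation as R
    s=observe();M=R.from_quat(s["tool_rot"]).as_matrix()
    print("t",round(s["t"],2),"p",np.round(s["position"],4),"yawX",round(float(np.degrees(np.arctan2(M[1,0],M[0,0]))),2),"z",M[:,2].round(3),"F",np.round(s["force"],1))
    return s["position"],M
E
python3 -c "
from h import *
pose()"
```

```text
t: 0.82
position: [0.1786, -0.4131, 0.2307]
tool_rot: [0.992, -0.127, -0.0, -0.001]
force: [0.5, -0.3, 0.0]
finger_gap: 0.0855
gripper_force: 0.0
t: 1.48
position: [0.2976, -0.1643, 0.2313]
tool_rot: [0.992, -0.127, 0.0, 0.0]
force: [-0.2, -0.5, 1.1]
finger_gap: 0.0853
gripper_force: 0.0
t: 2.15
position: [0.3866, 0.0216, 0.231]
tool_rot: [0.992, -0.125, -0.0, 0.0]
force: [-0.1, -0.5, 0.6]
finger_gap: 0.0853
gripper_force: 0.0
t 2.15 p [0.3866 0.0216 0.231 ] yawX -14.31 z [-0.001  0.    -1.   ] F [-0.1 -0.5  0.6]
```

```bash
python3 -m jog '[{"dr":[0,0,0],"offset":[0,-0.01,0.03],"hand":0},{"dr":[0,0,0],"offset":[0,-0.01,0.035],"hand":0},{"dr":[0,0,0],"offset":[0,0,0.035],"hand":0},{"dr":[0,0,0],"offset":[0,0,0.035],"hand":0},{"dr":[0,0,0],"offset":[0,0,0.035],"hand":0},{"dr":[0,0,0],"offset":[0,0,0.03],"hand":0},{"dr":[0,0,0],"offset":[0,0,0.015],"hand":0},{"dr":[0,0,0],"offset":[0,0,0],"hand":0}]'
python3 -m jog '[{"dr":[0,0,0],"offset":[0,0,0.005],"hand":0},{"dr":[0,0,0],"offset":[0,0,0.003],"hand":0},{"dr":[0,0,0],"offset":[0,0,0],"hand":0},{"dr":[0,0,0],"offset":[0,0,0],"hand":0}]'
python3 - <<'E'
from h import *
pose()
im=get_image("scene");cv2.imwrite("pics/s2.png",cv2.resize(im[80:230,190:390],None,fx=4,fy=4,interpolation=cv2.INTER_CUBIC)[:,:,::-1])
E
```

```text
t: 2.82
position: [0.3896, 0.0389, 0.014]
tool_rot: [0.992, -0.127, -0.003, -0.0]
force: [-0.3, -0.1, -0.9]
finger_gap: 0.0857
gripper_force: 0.0
t: 3.15
position: [0.3921, 0.0395, 0.009]
tool_rot: [0.992, -0.127, 0.001, 0.0]
force: [-0.2, -0.0, 0.4]
finger_gap: 0.0855
gripper_force: 0.0
t 3.15 p [0.3921 0.0395 0.009 ] yawX -14.54 z [ 0.002 -0.    -1.   ] F [-0.2 -0.   0.4]
```

View pics/s2.png

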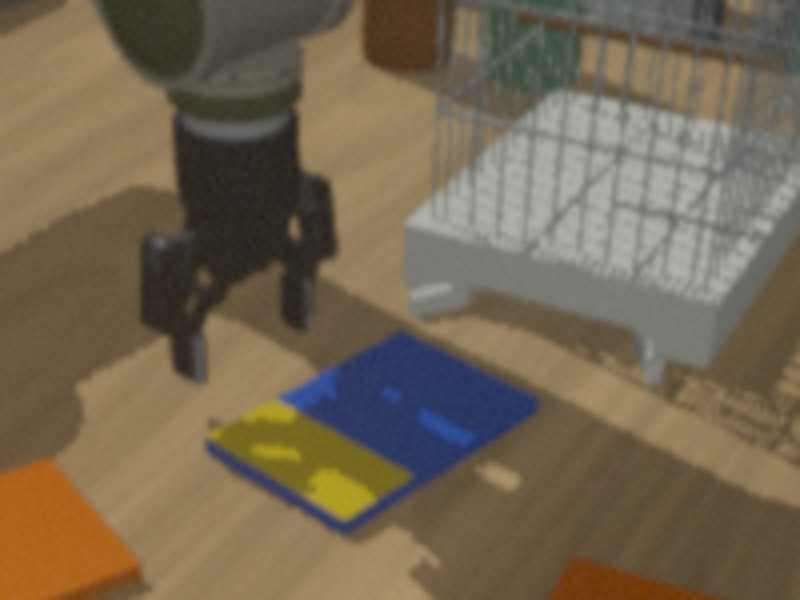

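The fingers stand beside the tray, with the near tip at crop (200,380). I'll check whether the open tips lie 13 mm above the TCP.

```bash
python3 - <<'E'
from h import *
p,M=pose()
c=camera_info("scene");K=np.array(c["mtx"]);T=np.linalg.inv(c["cam_to_world"])
for z in(.009,.022):
  for dy in(.043,.057):
    for dx in(-.011,.011):
      q=p+M@[dx,dy,0];q[2]=z;x=T[:3,:3]@q+T[:3,3];x=K@[x[0],-x[1],-x[2]];print(z,dy,dx,((x[:2]/x[2]-[190,80])*4).round())
E
python3 -m jog '[{"dr":[0,0,0],"offset":[0,0,0.002],"hand":0},{"dr":[0,0,0],"offset":[0,0,0.002],"hand":0},{"dr":[0,0,0],"offset":[0,0,0],"hand":0},{"dr":[0,0,0],"offset":[0,0,0],"hand":0}]'
```

```text
t 3.2 p [0.3921 0.0396 0.009 ] yawX -14.53 z [ 0.002 -0.    -1.   ] F [ 0.4  0.6 -0.6]
0.009 0.043 -0.011 [184. 390.]
0.009 0.043 0.011 [207. 403.]
0.009 0.057 -0.011 [168. 398.]
0.009 0.057 0.011 [191. 412.]
0.022 0.043 -0.011 [183. 373.]
0.022 0.043 0.011 [206. 386.]
0.022 0.057 -0.011 [166. 381.]
0.022 0.057 0.011 [189. 395.]
t: 3.53
position: [0.3916, 0.0398, 0.0043]
tool_rot: [0.992, -0.126, -0.0, -0.0]
force: [-0.3, -0.6, 0.0]
finger_gap: 0.0855
gripper_force: 0.0
```

The tips match z ≈ 0.022, so open fingers sit 13 mm above the TCP. I'll lower the TCP to about -0.007, which puts the tips at about 6 mm.

```bash
python3 -m jog '[{"dr":[0,0,0],"offset":[0,0,0.003],"hand":0},{"dr":[0,0,0],"offset":[0,0,0.003],"hand":0},{"dr":[0,0,0],"offset":[0,0,0.003],"hand":0},{"dr":[0,0,0],"offset":[0,0,0.003],"hand":0},{"dr":[0,0,0],"offset":[0,0,0],"hand":0},{"dr":[0,0,0],"offset":[0,0,0],"hand":0}]'
```

```text
t: 4.03
position: [0.3915, 0.0398, -0.0079]
tool_rot: [0.992, -0.126, -0.0, -0.0]
force: [-1.0, -0.1, -0.3]
finger_gap: 0.0855
gripper_force: 0.0
```

```bash
python3 -m jog '[{"dr":[0,0,0],"offset":[0.01,0,0],"hand":0},{"dr":[0,0,0],"offset":[0.01,0,0],"hand":0},{"dr":[0,0,0],"offset":[0.006,0,0],"hand":0},{"dr":[0,0,0],"offset":[0.003,0,0],"hand":0},{"dr":[0,0,0],"offset":[0.002,0,0],"hand":0},{"dr":[0,0,0],"offset":[0,0,0],"hand":0}]'
python3 -m jog '[{"dr":[0,0,-1.24],"offset":[0.0036,0.0015,0],"hand":0},{"dr":[0,0,-1.24],"offset":[0.0036,0.0015,0],"hand":0},{"dr":[0,0,-1.24],"offset":[0.0036,0.0015,0],"hand":0},{"dr":[0,0,-1.24],"offset":[0.0036,0.0015,0],"hand":0},{"dr":[0,0,-1.24],"offset":[0.0036,0.0015,0],"hand":0},{"dr":[0,0,-1.24],"offset":[0.0036,0.0015,0],"hand":0},{"dr":[0,0,0],"offset":[0,0,0],"hand":0},{"dr":[0,0,0],"offset":[0,0,0],"hand":0}]'
python3 - <<'E'
from h import *
pose();im=get_image("top");print(tray(im));cv2.imwrite("pics/t3.png",im[:,:,::-1])
E
```

```text
t: 4.53
position: [0.4213, 0.0321, -0.0078]
tool_rot: [0.992, -0.126, -0.0, -0.0]
force: [0.0, 0.7, -0.2]
finger_gap: 0.0852
gripper_force: 0.0
t: 5.2
position: [0.4415, 0.0187, -0.0076]
tool_rot: [0.998, -0.062, 0.001, 0.0]
force: [-0.4, -1.1, -0.9]
finger_gap: 0.0852
gripper_force: 0.0
t 5.2 p [ 0.4415  0.0187 -0.0076] yawX -7.11 z [ 0.001 -0.    -1.   ] F [-0.4 -1.1 -0.9]
([((549.7034912109375, 51.66201400756836), (114.86730194091797, 52.902992248535156), 81.66191864013672), ((509.08282470703125, -35.3347053527832), (59.59376907348633, 117.63214111328125), 83.34925079345703)], ((514.266845703125, 22.952064514160156), (178.04660034179688, 117.54525756835938), 84.4441146850586))
```

View pics/t3.png

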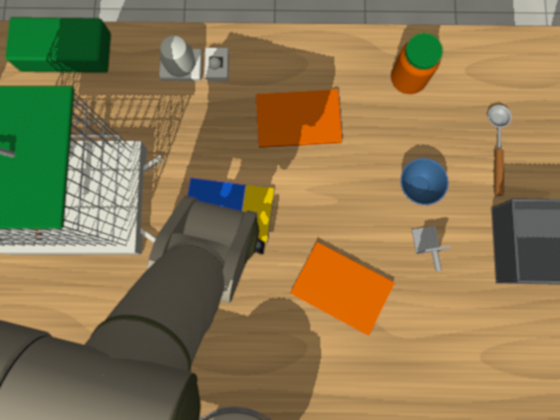

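The tray is following: yellow band at (257,215), heading about 83°, centre about x = 0.514. I'll finish the arc, then back off and look.

```bash
python3 -m jog '[{"dr":[0,0,-1.25],"offset":[0.0037,0.0013,0],"hand":0},{"dr":[0,0,-1.25],"offset":[0.0037,0.0013,0],"hand":0},{"dr":[0,0,-1.25],"offset":[0.0037,0.0013,0],"hand":0},{"dr":[0,0,-1.25],"offset":[0.0037,0.0013,0],"hand":0},{"dr":[0,0,-1.25],"offset":[0.0037,0.0013,0],"hand":0},{"dr":[0,0,-1.25],"offset":[0.0037,0.0013,0],"hand":0},{"dr":[0,0,0],"offset":[0,0,0],"hand":0},{"dr":[0,0,0],"offset":[0,0,0],"hand":0}]'
python3 -m jog '[{"dr":[0,0,0],"offset":[-0.01,0,0],"hand":0},{"dr":[0,0,0],"offset":[-0.02,0,-0.01],"hand":0},{"dr":[0,0,0],"offset":[0,0,-0.035],"hand":0},{"dr":[0,0,0],"offset":[0,0.03,-0.025],"hand":0},{"dr":[0,0,0],"offset":[0,0.035,-0.02],"hand":0},{"dr":[0,0,0],"offset":[0,0.035,0],"hand":0},{"dr":[0,0,0],"offset":[0,0.035,0],"hand":0},{"dr":[0,0,0],"offset":[0,0.035,0],"hand":0}]'
python3 - <<'E'
from h import *
pose();im=get_image("top");print(tray(im))
E
```

```text
t: 5.92
position: [0.4633, 0.0094, -0.0076]
tool_rot: [1.0, 0.004, 0.001, 0.0]
force: [-0.1, -0.9, -0.4]
finger_gap: 0.0857
gripper_force: 0.0
t: 6.58
position: [0.434, -0.1625, 0.083]
tool_rot: [1.0, 0.004, 0.001, 0.001]
force: [0.5, 0.5, 0.5]
finger_gap: 0.0854
gripper_force: 0.0
t 6.58 p [ 0.434  -0.1625  0.083 ] yawX 0.41 z [ 0.002 -0.001 -1.   ] F [0.5 0.5 0.5]
([((533.6370849609375, 55.86639404296875), (115.28462982177734, 113.64105987548828), 0.5919458866119385), ((535.65673828125, -35.7640380859375), (118.17927551269531, 58.783241271972656), 1.3817639350891113)], ((535.038818359375, 23.696189880371094), (117.42325592041016, 178.0070037841797), 0.5919477343559265))
```

```bash
python3 -m jog '[{"dr":[0,0,-7],"offset":[0,0,0],"hand":0},{"dr":[0,0,-7],"offset":[0,0,0],"hand":0},{"dr":[0,0,-7],"offset":[0,0,0],"hand":0},{"dr":[0,0,-7],"offset":[0,0,0],"hand":0},{"dr":[0,0,-7],"offset":[0,0,0],"hand":0},{"dr":[0,0,-7],"offset":[0,0,0],"hand":0},{"dr":[0,0,-7],"offset":[0,0,0],"hand":0},{"dr":[0,0,-7],"offset":[0,0,0],"hand":0}]' | head -3
python3 -m jog '[{"dr":[0,0,-7],"offset":[0,0,0],"hand":0},{"dr":[0,0,-7],"offset":[0,0,0],"hand":0},{"dr":[0,0,-7],"offset":[0,0,0],"hand":0},{"dr":[0,0,-7],"offset":[0,0,0],"hand":0},{"dr":[0,0,-6],"offset":[0,0,0],"hand":0},{"dr":[0,0,0],"offset":[0.025,0.034,0],"hand":0},{"dr":[0,0,0],"offset":[0.025,0.033,0],"hand":0},{"dr":[0,0,0],"offset":[0,0.033,0],"hand":0}]' | head -3
python3 -m jog '[{"dr":[0,0,0],"offset":[0,0,0.03],"hand":0},{"dr":[0,0,0],"offset":[0,0,0.03],"hand":0},{"dr":[0,0,0],"offset":[0,0,0.015],"hand":0},{"dr":[0,0,0],"offset":[0,0,0.008],"hand":0},{"dr":[0,0,0],"offset":[0,0,0.005],"hand":0},{"dr":[0,0,0],"offset":[0,0,0],"hand":0},{"dr":[0,0,0],"offset":[0,0,0],"hand":0}]'
python3 -c "
from h import *
pose()"
```

```text
t: 7.3
position: [0.4341, -0.1606, 0.0824]
tool_rot: [0.88, 0.475, 0.0, 0.0]
t: 7.97
position: [0.5342, -0.1067, 0.0825]
tool_rot: [0.704, 0.71, 0.0, -0.0]
t: 8.55
position: [0.5336, -0.1105, -0.0048]
tool_rot: [0.705, 0.71, 0.0, 0.001]
force: [1.2, -0.2, 1.1]
finger_gap: 0.0858
gripper_force: 0.0
t 8.55 p [ 0.5336 -0.1105 -0.0048] yawX 90.4 z [ 0.002 -0.001 -1.   ] F [ 1.2 -0.2  1.1]
```

```bash
python3 -m jog '[{"dr":[0,0,0],"offset":[0.01,0,0.002],"hand":0},{"dr":[0,0,0],"offset":[0.01,0,0],"hand":0},{"dr":[0,0,0],"offset":[0.005,0,0],"hand":0},{"dr":[0,0,0],"offset":[0.005,0,0],"hand":0},{"dr":[0,0,0],"offset":[0.005,0,0],"hand":0},{"dr":[0,0,0],"offset":[0.008,0,0],"hand":0},{"dr":[0,0,0],"offset":[0.01,0,0],"hand":0},{"dr":[0,0,0],"offset":[0.01,0,0],"hand":0}]'|head -4
python3 -m jog '[{"dr":[0,0,0],"offset":[0.01,0,0],"hand":0},{"dr":[0,0,0],"offset":[0.01,0,0],"hand":0},{"dr":[0,0,0],"offset":[0.01,0,0],"hand":0},{"dr":[0,0,0],"offset":[0.01,0,0],"hand":0},{"dr":[0,0,0],"offset":[0.008,0,0],"hand":0},{"dr":[0,0,0],"offset":[0.004,0,0],"hand":0},{"dr":[0,0,0],"offset":[0,0,0],"hand":0}]'
python3 - <<'E'
from h import *
pose();im=get_image("top");print(tray(im));cv2.imwrite("pics/t4.png",cv2.resize(im[125:275,90:290],None,fx=4,fy=4,interpolation=cv2.INTER_CUBIC)[:,:,::-1])
E
```

```text
t: 9.22
position: [0.5328, -0.0467, -0.0074]
tool_rot: [0.705, 0.71, 0.0, 0.0]
force: [1.2, -4.2, 2.3]
t: 9.8
position: [0.5319, 0.006, -0.0079]
tool_rot: [0.704, 0.71, 0.0, -0.001]
force: [-0.6, -0.5, -0.2]
finger_gap: 0.0857
gripper_force: 0.0
t 9.8 p [ 0.5319  0.006  -0.0079] yawX 90.46 z [-0.001  0.001 -1.   ] F [-0.6 -0.5 -0.2]Traceback (most recent call last):
  File "<stdin>", line 2, in <module>
  File "h.py", line 14, in tray
    c=max(cv2.findContours(m,0,1)[0],key=cv2.contourArea)
ValueError: max() iterable argument is empty
```

Run:
```python
from h import *
im=get_image("top");cv2.imwrite("pics/t4.png",cv2.resize(im[125:275,90:290],None,fx=4,fy=4,interpolation=cv2.INTER_CUBIC)[:,:,::-1])
```

```text
(no output)
```

View pics/t4.png

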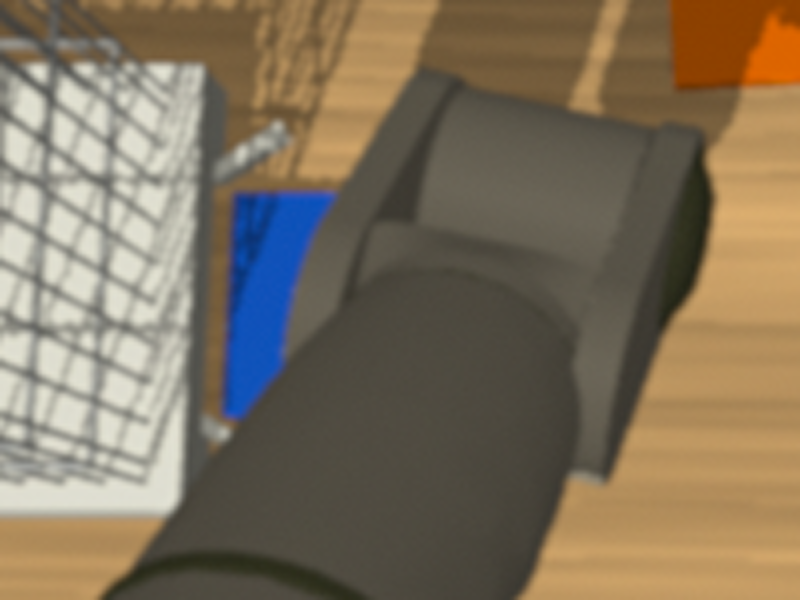

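The tray's blue front corners are at crop (233,192) and (224,417), in line with the slot and between the guides. The wide wrist housing would come close to the cage bars at full depth. I'll tilt the tool 15° so the wrist leans away from the cage, then push on.

```bash
python3 -m jog '[{"dr":[0,5,0],"offset":[0,0,0],"hand":0},{"dr":[0,5,0],"offset":[0,0,0],"hand":0},{"dr":[0,5,0],"offset":[0,0,0.001],"hand":0},{"dr":[0,0,0],"offset":[0,0,0],"hand":0},{"dr":[0,0,0],"offset":[0.0097,0,0.0026],"hand":0},{"dr":[0,0,0],"offset":[0.0097,0,0.0026],"hand":0},{"dr":[0,0,0],"offset":[0.0097,0,0.0026],"hand":0},{"dr":[0,0,0],"offset":[0,0,0],"hand":0}]'
python3 - <<'E'
from h import *
pose();im=get_image("top");cv2.imwrite("pics/t5.png",im[100:300,50:330][:,:,::-1].repeat(2,0).repeat(2,1))
E
```

```text
t: 10.57
position: [0.5314, 0.0381, -0.0086]
tool_rot: [0.697, 0.705, 0.091, -0.093]
force: [-0.2, 0.4, -0.0]
finger_gap: 0.0854
gripper_force: 0.0
t 10.57 p [ 0.5314  0.0381 -0.0086] yawX 90.59 z [-0.003  0.258 -0.966] F [-0.2  0.4 -0. ]
```

View pics/t5.png

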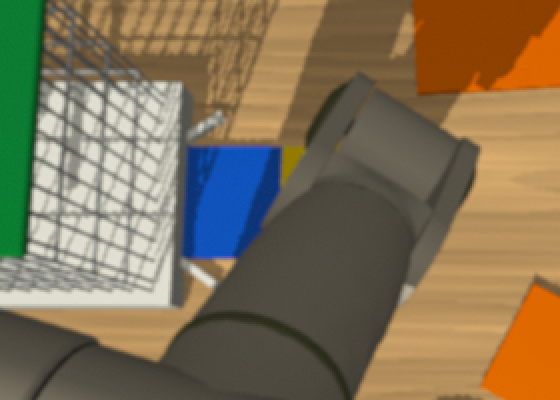

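The tray is entering the slot: blue front at the mouth (185,150 to 258), and the wrist is well clear of the cage.

```bash
python3 -m jog '[{"dr":[0,0,0],"offset":[0.0097,0,0.0026],"hand":0},{"dr":[0,0,0],"offset":[0.0097,0,0.0026],"hand":0},{"dr":[0,0,0],"offset":[0.0097,0,0.0026],"hand":0},{"dr":[0,0,0],"offset":[0.0097,0,0.0026],"hand":0}]'|head -4
python3 -m jog '[{"dr":[0,0,0],"offset":[0.0097,0,0.0026],"hand":0},{"dr":[0,0,0],"offset":[0.0097,0,0.0026],"hand":0},{"dr":[0,0,0],"offset":[0.0097,0,0.0026],"hand":0},{"dr":[0,0,0],"offset":[0.0048,0,0.0013],"hand":0},{"dr":[0,0,0],"offset":[0,0,0],"hand":0}]'|head -4
python3 - <<'E'
from h import *
pose();im=get_image("scene");cv2.imwrite("pics/s6.png",cv2.resize(im[60:230,190:450],None,fx=3,fy=3,interpolation=cv2.INTER_CUBIC)[:,:,::-1])
E
```

```text
t: 10.95
position: [0.5318, 0.0763, -0.0086]
tool_rot: [0.699, 0.704, 0.092, -0.092]
force: [1.0, -2.4, 0.4]
t: 11.37
position: [0.5311, 0.1117, -0.0087]
tool_rot: [0.698, 0.704, 0.092, -0.093]
force: [0.1, -0.7, 0.4]
t 11.37 p [ 0.5311  0.1117 -0.0087] yawX 90.48 z [-0.003  0.259 -0.966] F [ 0.1 -0.7  0.4]
```

View pics/s6.png

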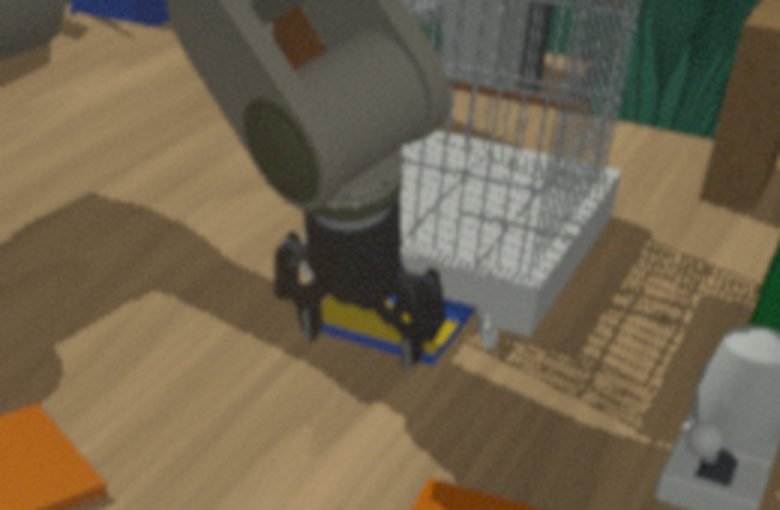

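The tray is mostly in. The yellow band is showing, with a thin blue strip of about 20 mm left at crop (460,310). I'll push gently to the stop, watching the force.

```bash
python3 -m jog '[{"dr":[0,0,0],"offset":[0.0048,0,0.0013],"hand":0},{"dr":[0,0,0],"offset":[0.0048,0,0.0013],"hand":0},{"dr":[0,0,0],"offset":[0.0048,0,0.0013],"hand":0},{"dr":[0,0,0],"offset":[0.0029,0,0.0008],"hand":0},{"dr":[0,0,0],"offset":[0,0,0],"hand":0}]'|head -4
for i in 1 2 3; do python3 -m jog '[{"dr":[0,0,0],"offset":[0.0019,0,0.0005],"hand":0},{"dr":[0,0,0],"offset":[0,0,0],"hand":0}]'|sed -n '1,2p;4p'; done
```

```text
t: 11.83
position: [0.5311, 0.129, -0.0088]
tool_rot: [0.698, 0.704, 0.092, -0.093]
force: [-0.2, -0.6, 0.4]
t: 12.0
position: [0.5312, 0.1305, -0.0088]
force: [0.9, -0.0, -0.6]
t: 12.17
position: [0.5313, 0.1323, -0.0088]
force: [-0.0, -0.7, -0.5]
t: 12.33
position: [0.5312, 0.1343, -0.0088]
force: [1.3, -0.5, -1.1]
```

```bash
python3 -m jog '[{"dr":[0,0,0],"offset":[0.0019,0,0.0005],"hand":0},{"dr":[0,0,0],"offset":[0,0,0],"hand":0}]'|sed -n '1,2p;4p'; python3 -m jog '[{"dr":[0,0,0],"offset":[0.0019,0,0.0005],"hand":0},{"dr":[0,0,0],"offset":[0,0,0],"hand":0}]'|sed -n '1,2p;4p'
```

```text
t: 12.5
position: [0.5312, 0.1364, -0.0087]
force: [0.0, -0.9, 0.0]
t: 12.67
position: [0.5312, 0.1384, -0.0087]
force: [0.8, -1.6, -0.2]
```

```bash
python3 -m jog '[{"dr":[0,0,0],"offset":[0.0019,0,0.0005],"hand":0},{"dr":[0,0,0],"offset":[0,0,0],"hand":0}]'|sed -n '1,2p;4p'; python3 -m jog '[{"dr":[0,0,0],"offset":[0.0015,0,0.0004],"hand":0},{"dr":[0,0,0],"offset":[0,0,0],"hand":0}]'|sed -n '1,2p;4p'
python3 - <<'E'
from h import *
im=get_image("scene");cv2.imwrite("pics/s7.png",cv2.resize(im[130:200,270:380],None,fx=7,fy=7,interpolation=cv2.INTER_CUBIC)[:,:,::-1])
E
```

```text
t: 12.83
position: [0.5317, 0.1394, -0.0087]
force: [0.4, -7.1, -2.1]
t: 13.0
position: [0.5319, 0.1397, -0.0087]
force: [0.1, -15.7, 0.8]
```

View pics/s7.png

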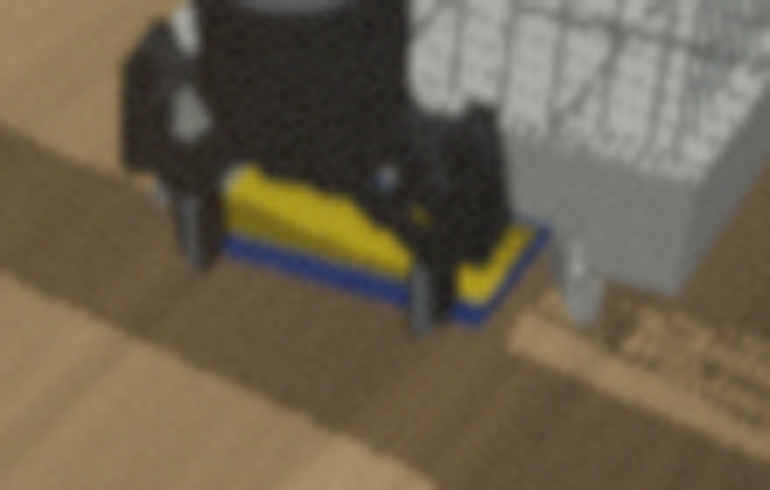

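The force stepped up to 16 N and only the yellow top band shows right up to the base, so the tray is against the stop. I'll back off and check.

```bash
python3 -m jog '[{"dr":[0,0,0],"offset":[-0.0097,0,-0.0026],"hand":0},{"dr":[0,0,0],"offset":[-0.02,0,-0.006],"hand":0},{"dr":[0,0,0],"offset":[-0.03,0,-0.012],"hand":0},{"dr":[0,0,0],"offset":[-0.03,0,-0.012],"hand":0},{"dr":[0,0,0],"offset":[-0.03,0,-0.012],"hand":0},{"dr":[0,0,0],"offset":[-0.03,0,-0.012],"hand":0},{"dr":[0,0,0],"offset":[-0.03,0,-0.012],"hand":0},{"dr":[0,0,0],"offset":[0,0,0],"hand":0}]'
python3 - <<'E'
from h import *
pose();im=get_image("top")
h=cv2.cvtColor(im,cv2.COLOR_RGB2HSV)
m=cv2.inRange(h,(20,150,70),(32,255,255));m[:150]=0;m[290:]=0;m[:,:100]=0;m[:,240:]=0
c=max(cv2.findContours(m,0,1)[0],key=cv2.contourArea)
print(cv2.minAreaRect(np.array([ray("top",*q[0],.012)[:2]*1000 for q in c],np.float32)))
cv2.imwrite("pics/t8.png",cv2.resize(im[125:275,90:290],None,fx=4,fy=4,interpolation=cv2.INTER_CUBIC)[:,:,::-1])
E
```

```text
t: 13.72
position: [0.5336, -0.0547, 0.0119]
tool_rot: [0.7, 0.702, 0.093, -0.091]
force: [0.3, -1.2, 1.0]
finger_gap: 0.0855
gripper_force: 0.0
t 13.72 p [ 0.5336 -0.0547  0.0119] yawX 90.18 z [ 0.002  0.257 -0.966] F [ 0.3 -1.2  1. ]
((535.6339721679688, 175.37728881835938), (117.68550109863281, 60.318359375), 0.45741018652915955)
```

View pics/t8.png

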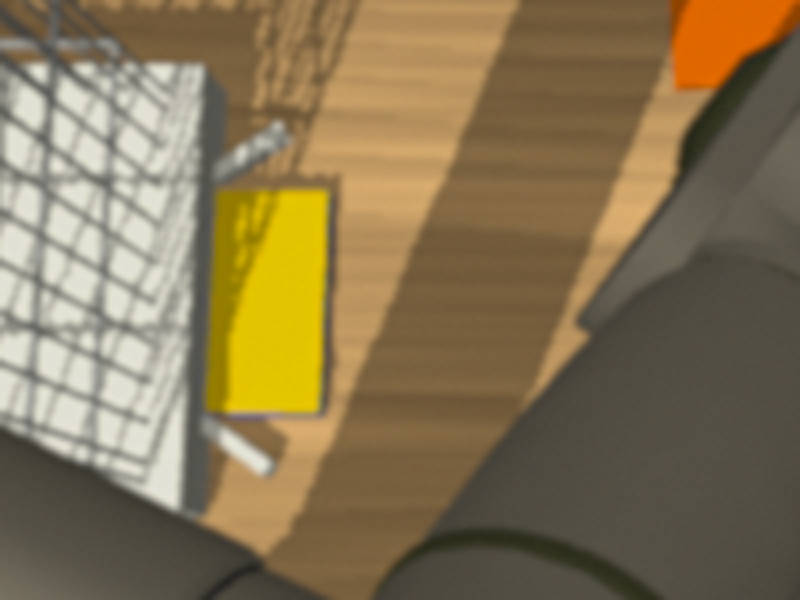

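The full 60 mm yellow band shows at crop (208–328, 188–413). The tray is centred and aligned within 0.5°, no blue top is visible, and the arm is clear. Handing in.

```bash
python3 -c "
from bench import *
print(finish_job())"
```

```text
the job is handed in; nothing more can be done
None
```

The tray is fully home against the stop with only its yellow band showing, the arm never went near the bowl or bracket, and the job is handed in at about 14 s; no verdict was returned.

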